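# Pry open the dosing controller and clip its battery keeper home

### The job

The dosing controller on the bench has lost power because the keeper strap over its batteries was left unclipped. Lever its snap-shut cover open with the screwdriver in the pry slot and swing the cover right back past upright, then press the keeper strap down until it snaps home. Leave the cover open, lay the screwdriver flat on the bench without dropping it, and do not disturb the timer, the comparator block or the dropper bottle.

Things in the scene. Friction and masses are not known exactly. Their poses are not given: they have to be found in the camera images.
- controller: Grey controller housing, 130 (x) x 170 (y) x 92 (z) mm, screwed down on a steel back plate with ears (214 mm over them in y); it cannot shift. Origin: centre of the underside, on the bench; x axis from the slotted front wall to the hinged rear, z up. Walls 4 mm thick, rim at z 92; the cover lies flush inside the rim.
- pry_slot (a point): Centre of the pry slot on the front wall's outer face (controller x -65, y 0, z 79.5 mm), same axes. Slot 26 mm wide (y), 9 mm high: floor is the cut-down wall at z 75, roof the cover's underside at z 84; the cover's 7 mm thick front edge stands 1.5 mm behind the 4 mm wall. Behind it the housing is empty for 45 mm, down to z 65 along the middle.
- cover_angle (a joint): Angle of the cover in rad: 0 shut and held by a sprung snap catch behind the front wall, which lets go at about 0.06 rad and some 20 N at the cover's front part; grows as the front edge swings up and back; stop at 1.92. The hinge is stiff, the cover stays where it is left.
- cover: The cover, a grey plate 119 (x) x 159 (y) x 7 (z) mm with a display and three keys on top. Origin on the hinge axis, same axes as the controller when shut; the plate reaches from x = -4 to x = -123 mm, its underside is at z = -8.5 mm.
- cover_hinge (a point): Middle of the cover's hinge axis, along the rear top edge of the housing (controller x = 63.5, z = 92.5 mm); axis along the controller's y.
- keeper (a joint): Angle of the battery keeper in rad: 0 down and snapped under its sprung catch; the start is 0.17 to 0.26, raised; it meets the catch at about 0.11 and snaps below it at about 0.05; about 12 N on the pad is needed. Stiff pivot, stays where it is left.
- keeper_pad (a point): Top centre of the black rubber thumb pad (20 x 22 mm) on the keeper, a steel strap 14 x 104 mm inside the housing along the controller's y; pivot at its left end (controller x -5, y 58, z 46 mm), pad 70 mm from the pivot. Snapped home, the pad's top is at controller (-5, -12, 50.5) mm. The catch post stands at controller y -45 to -66, up to z 58.
- screwdriver: Flat screwdriver, 178 mm long, lying on the bench. Origin: middle of the handle's butt end, on the axis; z axis along the tool to the tip. Handle 28 mm thick and 88 mm long, shaft 6 mm thick and 90 mm long.
- driver_tip (a point): Tip of the screwdriver's shaft, on the axis, 178 mm from the butt.
- timer: Round kitchen-type timer, white with dark dial, 64 mm wide, 39 mm high; origin under its centre. Bystander.
- comparator: Black comparator block with two cuvettes, 44 x 92 x 134 mm, standing left of the controller; origin under its centre. Bystander.
- reagent: Slim white dropper bottle with red cap, 32 mm wide, 82 mm high, standing right of the controller; origin under its centre. Bystander.
Not all that is in view belongs to the job. There is more than one size of the controller; the job needs the larger.

How it is judged (in metres and radians):
On the way, in this order (a step that is already met when the one before it is completed fails the run):
1. the cover is levered out of its catch with the screwdriver (value of joint cover_angle above 0.1 rad and contact force between screwdriver and cover above 0.3 N).
2. the cover is swung back past upright (value of joint cover_angle above 1.6 rad), for 0.1 s.
3. the keeper is snapped home (value of joint keeper below 0.03 rad), for 0.2 s.
At the end, for the whole second after the job is handed in: The cover stands open by more than 1.6 rad (past upright), the keeper is snapped home (below 0.03 rad), and the screwdriver lies flat and still on the bench (both ends of its axis below 22 mm) (value of joint cover_angle above 1.6 rad and value of joint keeper below 0.03 rad and height (world z) of each of screwdriver, driver_tip below 0.022 m and linear speed of screwdriver below 0.02 m/s); the robot touches nothing.
It fails at once if the cover is forced out of its catch by the gripper itself (value of joint cover_angle between 0.02 and 0.1 rad and contact force between the arm and cover above 3 N).
It fails at once if the screwdriver is dropped (let go more than about 5 cm up) (height (world z) of screwdriver above 0.05 m and contact force between the fingers and screwdriver below 0.2 N and linear speed of screwdriver above 0.5 m/s).
It fails at once if the timer is pushed more than 3 cm (distance of timer from where it was at the start of the episode above 0.03 m).
It fails at once if the comparator block is pushed more than 3 cm or knocked over (distance of comparator from where it was at the start of the episode above 0.03 m).
It fails at once if the dropper bottle is pushed more than 3 cm or knocked over (distance of reagent from where it was at the start of the episode above 0.03 m).
It also fails if it takes over 61 s, if anything falls off the work surface, if the arm or the gripper's body presses on something with over 40 N, if the wrist force passes 120 N, or if a joint passes its speed limit or range.

### The arm

A 6-joint arm with a two-finger parallel gripper is mounted at the origin on a cart in front of the work surface, level with it; the furniture and walls round the work are solid. World frame = base frame: x ahead of the robot, y to its left, z up, the work surface at z = 0. Lengths are in mm, angles in degrees, forces in N, time in s.
With the tool pointing down it reaches from about 350 to 850 mm from the base axis. Payload 8.1 kg.
Tool frame: the origin (TCP) lies midway between the tips of the shut fingers; the grasp point (between the pads) lies 19 mm behind it; z points along the fingers, y is the line along which they close (so a half turn about z gives the same grasp; the last joint's range is limited). The gripper opens to 85 mm and grips with 20 to 120 N. Pads are 22 mm wide; open, the fingers measure 114 mm over their backs; the gripper's body (76 mm by 85 mm) begins 54 mm behind the grasp point. The pads swing forward as they close: fully open they stand 13 mm farther back than shut.
Start: joints at [68.216, 7.471, 85.268, -0, 87.261, -4.893], TCP at [174.307, 574.127, 231.292] pointing down, gripper open.
Joint ranges: [-169.43, 169.43], [-51.17, 129.36], [1.28, 143.12], [-76.62, 256.62], [0, 156.53], [-152.29, 152.29]. Speed limits (degrees/s): [136.94, 136.94, 159.86, 180, 180, 180].

### API

Orientations are given as [roll, pitch, yaw] about the fixed x, y, z axes, in that order (R = Rz(yaw) Ry(pitch) Rx(roll)).
In Python, from bench import sensors, optics, r gives the robot as it stands.
- The arm moves only by the tool apply_moves, never from a script. Its argument "targets" is a list of rows, each a list of 7 numbers: the shift along the tool's x, y, z in mm, then the turn, a rotation vector about the tool's x, y, z in rad, then the closure, from 0 (fully open) to 1 (shut). In form: [[x, y, z, wx, wy, wz, claw], ...]. A call has 1 to 20 rows; each row shifts and turns the commanded pose from where the row before left it, along the tool's axes as they then stand; what a row does not reach is not made up. A row lasts 1/8 s, in which the tool goes at most 62.5 mm and 10.7 degrees, less where a joint would pass 70% of its speed; a pose out of reach is approached as far as the arm can. A call is refused whole if a number of a shift passes 62.5 or a number of a turn 0.188, either way. A call with a gripper value outside its range is refused whole. The fingers move at their own pace and stop on an object; "force" is the grip in N (left out, the last holds). Time passes only in rows, so rows that do not move let the fingers close. It gives the time, the measured TCP pose, the force, the opening and the grip force at its end, in the units of the state.
- sensors.sense(): the state, without advancing time (a new reading comes with each control period).
- optics.snapshot(name): name is "side" or "top" or "wrist"; returns the picture (480x640x3 uint8, red, green, blue); there is no depth.
- optics.get_calibration(name): a dict with "camera_matrix" (3x3 intrinsics, pixels), "dist_coeffs" ([k1, k2, p1, p2, k3] as OpenCV has them; the pictures are not rectified), "pose" (4x4, takes a point from camera to world coordinates). Camera axes: x right, y down, z forward; pixel columns grow to the right and rows downward; lengths in mm; the calibration is good to about 2 mm. A picture is of the moment at which its call begins: read the wrist's pose just before it. get_calibration takes no time and is no camera call; for the wrist camera it gives the pose at the moment of the call.
- r.hand_in(): hands the job in; it is judged then, once.
The state is a dict: "time": time; "joint_pos": joint angles; "qd": joint speeds; "joint_efforts": joint torques, N m; "tool_pos": TCP position; "tcp_rot": TCP orientation; "ft_force": force on the tool from outside, world axes, zero at the start; "wrist_torque": the same for the moment, N m; "finger_gap": finger opening in mm; "grip_force": force on a finger pad.
Only numpy, scipy, OpenCV 4.12 (cv2) and the standard library are available. Lean on these libraries where they do the work, as an engineer would, in place of code of your own. Each camera call takes 0.05 s, during which the arm holds its last target. There are 200 camera calls.

## Working session

There is one attempt and no reset: what is moved stays moved. The work goes in short steps, Python scripts to look and compute and a tool call to move; the robot and the scene stay as the last step left them, time stands still between calls to the robot, and variables do not carry over. Pictures are saved under pics/ and viewed, at most 10 in all, crops included, and the job is handed in when it is done.

Besides the shell and the picture viewer there is one more tool, called in YAML: its name, and indented under it one key for each argument. apply_moves: Moves the arm, as the interface text tells. Its arguments: {"type":"object","properties":{"targets":{"type":"array"},"force":{"type":"number"}},"required":["targets"]}

```bash
mkdir -p pics; ls
python3 - <<'E'
from bench import sensors, optics, r
import cv2,numpy as np
for n in ("top","side"):
    im=optics.snapshot(n); cv2.imwrite(f"pics/{n}0.png",im[:,:,::-1])
    c=optics.get_calibration(n); print(n,np.round(c["camera_matrix"],1).tolist(),np.round(c["dist_coeffs"],4),np.round(c["pose"],3).tolist())
print(sensors.sense())
E
```

```text
pics
top [[618.2, 0.0, 313.5], [0.0, 618.2, 240.6], [0.0, 0.0, 1.0]] [0.0514 0.     0.     0.     0.    ] [[-0.008, -0.99, 0.139, 375.318], [-1.0, 0.012, 0.023, -17.27], [-0.024, -0.139, -0.99, 1388.545], [0.0, 0.0, 0.0, 1.0]]
side [[527.7, 0.0, 323.8], [0.0, 527.7, 231.2], [0.0, 0.0, 1.0]] [-0.011  0.     0.     0.     0.   ] [[0.93, -0.176, 0.324, 163.029], [-0.368, -0.399, 0.84, -1041.668], [-0.018, -0.9, -0.435, 631.492], [0.0, 0.0, 0.0, 1.0]]
{'time': 0.1, 'joint_pos': array([ 6.82166530e+01,  7.51142543e+00,  8.53219972e+01, -1.41540978e-03,
        8.72630193e+01, -4.89216425e+00]), 'qd': array([ 0.02776235, -0.0908094 , -0.13378116,  0.02658665, -0.10861219,
       -0.10301945]), 'joint_efforts': array([ 1.39253742e-03, -5.70953429e+01, -5.01942372e+01, -7.18088859e-05,
        8.39458604e-03,  1.54714053e-05]), 'tool_pos': array([174.12657435, 573.65943186, 230.3526182 ]), 'tcp_rot': array([-1.79903789e+02, -6.81609911e-03,  1.63108880e+02]), 'ft_force': array([ 0.80528849,  0.77408688, -0.38810204]), 'wrist_torque': array([ 0.00492023,  0.03468459, -0.05511128]), 'grip_force': 0.0, 'finger_gap': 85.03459791838345}
```

View pics/top0.png

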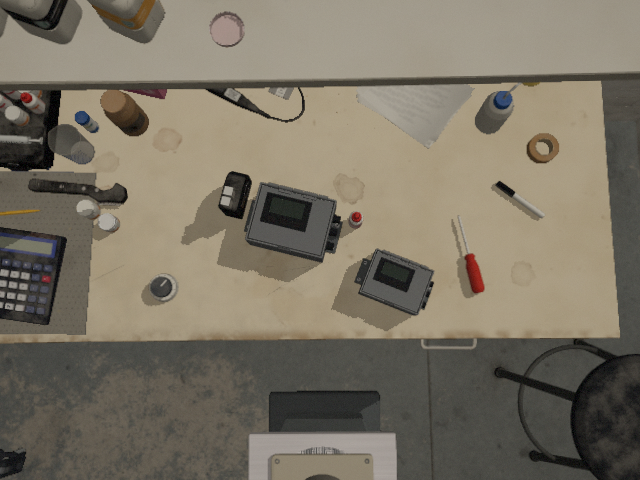

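View pics/side0.png

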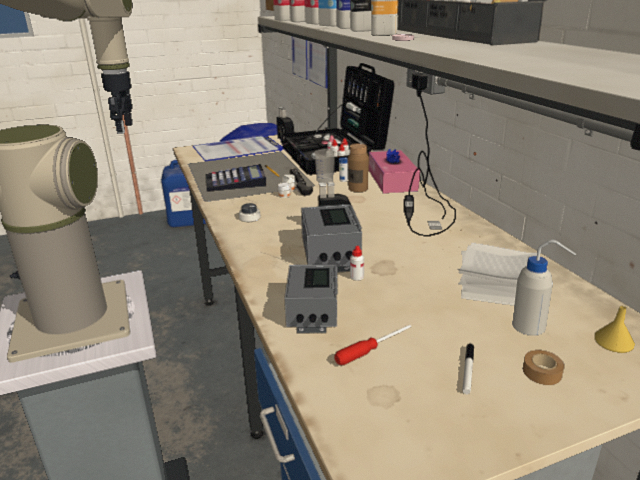

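Top view: the candidates for the controller are the housing at (292,221), which is larger and stands between the comparator (235,193) and the bottle (356,219), and a smaller one at (396,281). The first one fits. The screwdriver is at (468,258), with its red butt near (478,290) and tip near (459,216). The timer is at (163,288). An enlarged crop will confirm this.

```bash
cat > h.py <<'E'
from bench import sensors, optics, r
import cv2,numpy as np
from scipy.spatial.transform import Rotation as R
def ray(c,uv):
    p=cv2.undistortPoints(np.float64(uv).reshape(-1,1,2),c["camera_matrix"],c["dist_coeffs"]).reshape(-1,2)
    P=np.array(c["pose"]); return P[:3,3],np.c_[p,np.ones(len(p))]@P[:3,:3].T
def onz(c,uv,z):
    o,d=ray(c,uv); return o+d*((z-o[2])/d[:,2])[:,None]
def proj(c,X):
    W=np.linalg.inv(c["pose"]); return cv2.projectPoints(np.float64(X).reshape(-1,1,3),cv2.Rodrigues(W[:3,:3])[0],W[:3,3],np.float64(c["camera_matrix"]),np.float64(c["dist_coeffs"]))[0].reshape(-1,2)
E
python3 - <<'E'
from h import *
im=cv2.imread("pics/top0.png")
a=cv2.resize(im[170:270,210:370],None,fx=5,fy=5,interpolation=cv2.INTER_CUBIC)
cv2.imwrite("pics/crop1.png",a)
c=optics.get_calibration("top")
print(onz(c,[[292,221],[396,281]],92).round(), onz(c,[[478,290],[459,216],[467,256]],14).round(),onz(c,[[163,288]],39).round(),onz(c,[[356,219]],82).round(),onz(c,[[235,193]],134).round())
E
```

```text
[[ 600.   58.   92.]
 [ 470. -159.   92.]] [[ 455. -346.   14.]
 [ 620. -312.   14.]
 [ 530. -326.   14.]] [[464. 344.  39.]] [[605. -79.  82.]] [[653. 174. 134.]]
```

View pics/crop1.png

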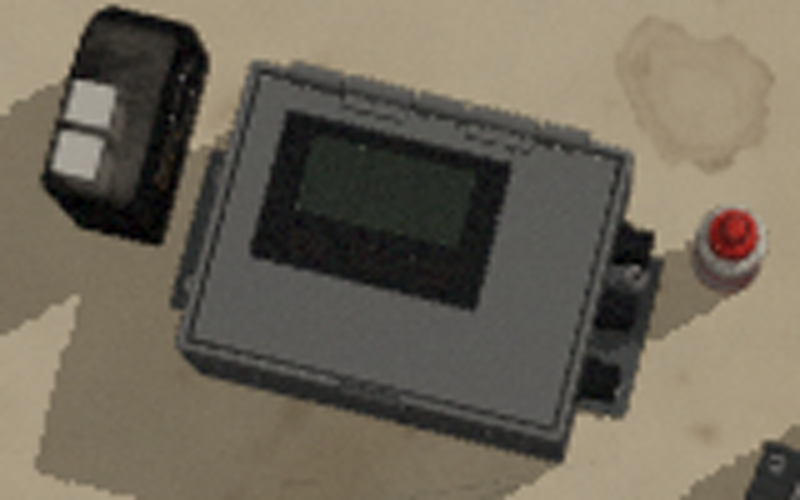

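The crop confirms the larger housing, with the comparator on its left and the bottle on its right. The rim corners in the crop are rear-left (252,66), rear-right (632,152), front-right (564,432) and front-left (180,345). The pry slot is at about (370,385) on the front wall.

```bash
python3 - <<'E'
from h import *
c=optics.get_calibration("top")
q=(np.array([[252,66],[632,152],[564,432],[180,345]])+.5)/5-.5+[210,170]
P=onz(c,q,92);print(P.round(1)); 
for i in range(4): print(np.linalg.norm(P[i]-P[(i+1)%4]).round(1))
print("ctr",P.mean(0).round(1), "yaw",np.degrees(np.arctan2(*((P[0]-P[3])+(P[1]-P[2]))[[1,0]])))
s=sensors.sense();w=optics.get_calibration("wrist")
T=np.eye(4);T[:3,:3]=R.from_euler('xyz',s["tcp_rot"],degrees=True).as_matrix();T[:3,3]=s["tool_pos"]
np.set_printoptions(suppress=True)
print((np.linalg.inv(T)@w["pose"]).round(3).tolist(),w["camera_matrix"].round(1).tolist(),w["dist_coeffs"])
E
cat > plan.py <<'E'
from h import *
import sys
def rot(yaw,pitch=0): # tool x along yaw, pitched: +pitch => tool x (tip) up
    return R.from_euler('z',yaw,degrees=True)*R.from_euler('y',-pitch,degrees=True)*R.from_euler('x',180,degrees=True)
def cur():
    s=sensors.sense(); return np.array(s["tool_pos"]),R.from_euler('xyz',s["tcp_rot"],degrees=True)
def rows(p0,r0,p1,r1,claw,n=None):
    "n equal rows from pose 0 to pose 1"
    rv=(r0.inv()*r1).as_rotvec()
    n=n or int(np.ceil(max(np.linalg.norm(p1-p0)/58,np.degrees(np.linalg.norm(rv))/10)))
    L=[];p,q=p0,r0
    for i in range(1,n+1):
        t=p0+(np.array(p1)-p0)*i/n; u=r0*R.from_rotvec(rv*i/n)
        d=np.round(q.inv().apply(t-p),1); w=np.round((q.inv()*u).as_rotvec(),4)
        p=p+q.apply(d); q=q*R.from_rotvec(w)
        L.append(d.tolist()+w.tolist()+[claw])
    print(n,str(L).replace(" ",""));return p,q
E
```

```text
[[684.3 126.5  92. ]
 [644.5 -36.3  92. ]
 [524.5  -6.   92. ]
 [563.5 156.7  92. ]]
167.6
123.8
167.3
124.5
ctr [604.2  60.2  92. ] yaw -14.105685461722478
[[-0.0, -0.954, -0.299, 77.762], [1.0, -0.0, 0.001, -0.986], [-0.001, -0.299, 0.954, -142.942], [0.0, 0.0, 0.0, 1.0]] [[359.3, 0.0, 323.7], [0.0, 359.3, 239.5], [0.0, 0.0, 1.0]] [-0.04821354  0.          0.          0.          0.        ]
```

Run:
```python
from plan import *
p,q=cur()
rows(p,q,np.array([520,75,330]),rot(166),0)
```

```text
11 [[-43.3,-34.3,-9.0,-0.0002,-0.0,-0.0046,0],[-43.1,-34.4,-9.0,-0.0001,-0.0,-0.0046,0],[-42.9,-34.7,-9.0,-0.0002,-0.0,-0.0046,0],[-42.8,-34.8,-9.1,-0.0001,-0.0001,-0.0045,0],[-42.6,-35.0,-9.0,-0.0002,0.0,-0.0046,0],[-42.5,-35.3,-9.0,-0.0001,0.0,-0.0046,0],[-42.3,-35.4,-9.0,-0.0002,-0.0,-0.0046,0],[-42.1,-35.6,-9.1,-0.0001,-0.0,-0.0046,0],[-42.0,-35.8,-9.0,-0.0002,-0.0,-0.0046,0],[-41.8,-36.0,-9.1,-0.0001,-0.0,-0.0046,0],[-41.6,-36.2,-9.0,-0.0002,-0.0001,-0.0046,0]]
```

apply_moves:
  targets:
    - [-43, -35, -9, 0, 0, -0.0046, 0]
    - [-43, -35, -9, 0, 0, -0.0046, 0]
    - [-43, -35, -9, 0, 0, -0.0046, 0]
    - [-43, -35, -9, 0, 0, -0.0046, 0]
    - [-43, -35, -9, 0, 0, -0.0046, 0]
    - [-42, -35, -9, 0, 0, -0.0046, 0]
    - [-42, -35, -9, 0, 0, -0.0046, 0]
    - [-42, -36, -9, 0, 0, -0.0046, 0]
    - [-42, -36, -9, 0, 0, -0.0046, 0]
    - [-42, -36, -9, 0, 0, -0.0046, 0]
    - [-42, -36, -9, 0, 0, -0.0046, 0]
    - [0, 0, 0, 0, 0, 0, 0]
    - [0, 0, 0, 0, 0, 0, 0]

```text
time: 1.72
tool_pos: [519.4, 74.1, 329.6]
tcp_rot: [180.0, -0.1, 166.0]
ft_force: [0.3, -0.3, -0.1]
finger_gap: 85.8
grip_force: 0.0
```

Run:
```python
from plan import *
c=optics.get_calibration("wrist"); im=optics.snapshot("wrist")[:,:,::-1].copy()
cv2.imwrite("pics/w1.png",im); np.save("w1.npy",c["pose"]); print(cur()[0], sensors.sense()["time"])
```

```text
[519.1655782   74.65171026 329.74368095] 1.775
```

View pics/w1.png

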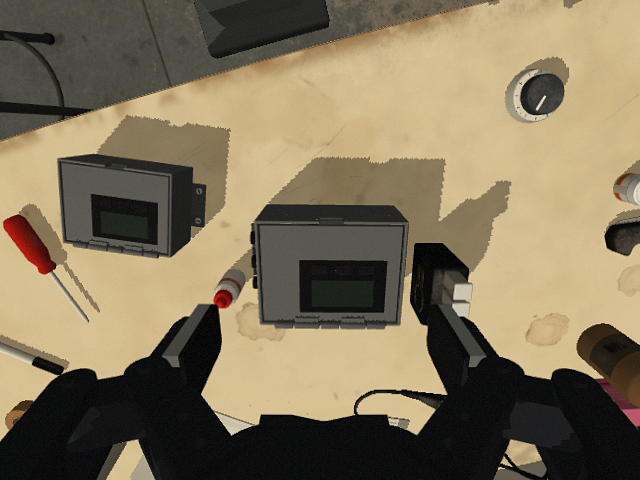

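The wrist view shows the controller's slot at (332,221) and the rim corners at about (254,222), (408,221), (402,325) and (258,329). The screwdriver lies at left, butt near (12,222) and tip (88,321). Next I fit both poses across the cameras.

```bash
cat > fit.py <<'E'
from plan import *
from scipy.optimize import least_squares
def chamfer(im,mask=None):
    g=cv2.GaussianBlur(cv2.cvtColor(im,cv2.COLOR_BGR2GRAY),(3,3),0); e=cv2.Canny(g,40,100)
    return cv2.distanceTransform(255-e,cv2.DIST_L2,5)
def model(x,y,yaw):
    a=np.radians(yaw);M=np.array([[np.cos(a),-np.sin(a),0],[np.sin(a),np.cos(a),0],[0,0,1]])
    t=np.linspace(0,1,60)[:,None];L=[]
    C=[[65,85,92],[65,-85,92],[-65,-85,92],[-65,85,92]];C=np.array(C,float)
    for i in range(4): L.append(C[i]+(C[(i+1)%4]-C[i])*t)
    return np.vstack(L)@M.T+[x,y,0]
E
python3 - <<'E'
from fit import *
cw=dict(optics.get_calibration("wrist"));cw["pose"]=np.load("w1.npy");ct=optics.get_calibration("top");cs=optics.get_calibration("side")
P=onz(cw,[[254,222],[408,221],[402,325],[258,329]],92);print(P.round(1),P.mean(0).round(1))
print(np.linalg.norm(P-np.roll(P,-1,0),axis=1))
ims={"w":(cv2.imread("pics/w1.png"),cw),"t":(cv2.imread("pics/top0.png"),ct)}
D={k:chamfer(v[0]) for k,v in ims.items()}
def res(q,ks):
    o=[]
    for k in ks:
        uv=proj(ims[k][1],model(*q)).astype(np.float32)
        o.append(np.minimum(cv2.remap(D[k],uv[:,0],uv[:,1],cv2.INTER_LINEAR).ravel(),6))
    return np.concatenate(o)
for ks in ("w","t","wt"):
    best=min((least_squares(res,[604+a,60+b,-14+c],args=(ks,),loss='soft_l1',diff_step=1e-4) for a in(-4,0,4) for b in(-4,0,4) for c in (-1,1)),key=lambda s:s.cost)
    print(ks,best.x.round(2),best.cost.round(1),len(best.fun))
im=ims["w"][0].copy()
print("driver w",onz(cw,[[12,222],[50,272],[88,321]],14).round(1).tolist(),"t",onz(ct,[[478,290],[468,258],[459,216]],14).round(1).tolist(),"slot",onz(cw,[[332,221]],88).round(1))
# red handle segmentation in both images
for k,(i,c) in ims.items():
    h=cv2.cvtColor(i,cv2.COLOR_BGR2HSV);m=((h[...,1]>170)&(h[...,2]>70)&((h[...,0]<8)|(h[...,0]>172))).astype(np.uint8)
    n,l,st,ce=cv2.connectedComponentsWithStats(m);j=[a for a in np.argsort(-st[1:,4])[:3]+1]
    for a in j: 
        ys,xs=np.where(l==a); v=np.c_[xs,ys]; mu=v.mean(0); u,s_,vt=np.linalg.svd(v-mu,full_matrices=False); pr=(v-mu)@vt[0]
        print(k,st[a],onz(c,[mu,mu+vt[0]*pr.min(),mu+vt[0]*pr.max()],14).round(1).tolist())
E
```

```text
[[521.2  -5.7  92. ]
 [561.1 158.2  92. ]
 [686.9 128.8  92. ]
 [649.9 -41.1  92. ]] [604.8  60.   92. ]
[168.69904775 129.24493477 173.94873772 133.50054841]
w [602.75  60.67 -14.79] 66.2 240
t [596.28  62.81 -15.25] 39.7 240
wt [603.3   60.4  -14.88] 131.1 480
driver w [[454.8, -350.4, 14.0], [535.4, -331.0, 14.0], [620.6, -310.7, 14.0]] t [[454.6, -346.5, 14.0], [525.5, -327.9, 14.0], [620.3, -312.0, 14.0]] slot [[541.9  77.2  88. ]]
w [   3  216   50   58 1176] [[488.1, -343.7, 14.0], [448.0, -353.5, 14.0], [534.9, -332.8, 14.0]]
w [214 290  18  18 257] [[633.1, -102.8, 14.0], [623.8, -91.3, 14.0], [642.7, -114.6, 14.0]]
w [237 284   3   4   5] [[618.7, -74.5, 14.0], [616.4, -75.0, 14.0], [621.5, -74.0, 14.0]]
t [465 254  19  39 409] [[489.7, -339.3, 14.0], [533.6, -329.8, 14.0], [450.4, -347.8, 14.0]]
t [21 93 11 10 83] [[911.2, 678.0, 14.0], [917.6, 690.2, 14.0], [904.8, 665.8, 14.0]]
t [352 212   9  10  66] [[621.8, -82.4, 14.0], [627.7, -74.4, 14.0], [615.8, -90.4, 14.0]]
```

Run:
```python
from plan import *
p,q=cur()
p,q=rows(p,q,np.array([509.4,-337,140]),rot(193.1),0)
p,q=rows(p,q,np.array([509.4,-337,2]),rot(193.1),0,5)
```

```text
8 [[-11.3,-50.2,23.7,0.0,-0.0001,-0.0591,0],[-8.2,-50.8,23.7,0.0001,-0.0002,-0.059,0],[-5.3,-51.2,23.7,0.0,-0.0001,-0.0591,0],[-2.2,-51.5,23.7,0.0001,-0.0002,-0.059,0],[0.8,-51.4,23.7,0.0,-0.0001,-0.0591,0],[3.9,-51.4,23.8,0.0001,-0.0002,-0.059,0],[6.8,-51.0,23.7,0.0,-0.0001,-0.0591,0],[9.9,-50.5,23.7,0.0,-0.0002,-0.059,0]]
5 [[0.0,0.0,27.6,0.0,0.0,-0.0,0],[0.0,0.0,27.6,0.0,0.0,-0.0,0],[0.0,0.0,27.6,0.0,0.0,-0.0,0],[0.0,0.0,27.6,0.0,0.0,-0.0,0],[0.0,0.0,27.6,0.0,0.0,-0.0,0]]
```

apply_moves:
  targets:
    - [-11.3, -50.2, 23.7, 0, 0, -0.059, 0]
    - [-8.2, -50.8, 23.7, 0, 0, -0.059, 0]
    - [-5.3, -51.2, 23.7, 0, 0, -0.059, 0]
    - [-2.2, -51.5, 23.7, 0, 0, -0.059, 0]
    - [0.8, -51.4, 23.7, 0, 0, -0.059, 0]
    - [3.9, -51.4, 23.8, 0, 0, -0.059, 0]
    - [6.8, -51, 23.7, 0, 0, -0.059, 0]
    - [9.9, -50.5, 23.7, 0, 0, -0.059, 0]
    - [0, 0, 30, 0, 0, 0, 0]
    - [0, 0, 10, 0, 0, 0, 0]
    - [0, 0, 0, 0, 0, 0, 0]

```text
time: 3.15
tool_pos: [509.9, -335.8, 100.1]
tcp_rot: [179.9, -0.1, -166.8]
ft_force: [0.8, 0.7, 0.6]
finger_gap: 85.3
grip_force: 0.0
```

Run:
```python
from fit import *
c=optics.get_calibration("wrist"); im=optics.snapshot("wrist")[:,:,::-1].copy()
cv2.imwrite("pics/w2.png",im); np.save("w2.npy",c["pose"]); p,q=cur(); print(p,q.as_euler('xyz',degrees=True))
h=cv2.cvtColor(im,cv2.COLOR_BGR2HSV);m=((h[...,1]>170)&(h[...,2]>70)&((h[...,0]<8)|(h[...,0]>172))).astype(np.uint8)
n,l,st,ce=cv2.connectedComponentsWithStats(m);a=1+np.argmax(st[1:,4]);ys,xs=np.where(l==a); v=np.c_[xs,ys]
mu=v.mean(0); u,s_,vt=np.linalg.svd(v-mu,full_matrices=False); pr=(v-mu)@vt[0]
W=onz(c,[mu,mu+vt[0]*pr.min(),mu+vt[0]*pr.max()],14);print(st[a],W.round(1).tolist(),np.degrees(np.arctan2(*(W[1]-W[2])[[1,0]])))
```

```text
[ 510.54911032 -336.48493865  101.38452547] [-1.79987335e+02  2.09701473e-02 -1.66844742e+02]
[ 303  154   42  134 4787] [[488.2, -341.7, 14.0], [449.5, -350.3, 14.0], [537.9, -330.6, 14.0]] -167.4150662277767
```

View pics/w2.png

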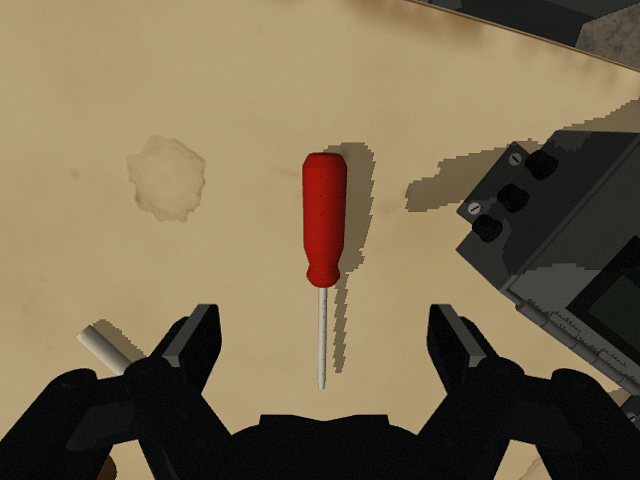

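The handle axis runs straight down the picture at column 322 (butt (324,153), neck (322,262), tip (322,388)), midway between the fingers. I shift 12 mm towards the butt to stay off the neck.

apply_moves:
  targets:
    - [12, 0, 40, 0, 0, 0, 0]
    - [0, 0, 40, 0, 0, 0, 0]
    - [0, 0, 18, 0, 0, 0, 0]
    - [0, 0, 0, 0, 0, 0, 0]
    - [0, 0, 0, 0, 0, 0, 1]
    - [0, 0, 0, 0, 0, 0, 1]
    - [0, 0, 0, 0, 0, 0, 1]
    - [0, 0, 0, 0, 0, 0, 1]
    - [0, 0, 0, 0, 0, 0, 1]
    - [0, 0, 0, 0, 0, 0, 1]
  force: 110

```text
time: 4.45
tool_pos: [499.1, -341.2, 4.0]
tcp_rot: [-179.9, 0.1, -167.0]
ft_force: [-0.3, 0.7, 6.8]
finger_gap: 26.5
grip_force: 109.5
```

Run:
```python
from plan import *
p,q=cur();print(p)
p,q=rows(p,q,p+[0,0,160],q,1,4)
p,q=rows(p,q,np.array([392,116,110]),rot(165.3),1,11)
```

```text
[ 499.08504531 -341.17354351    4.03814397]
4 [[-0.1,-0.1,-40.0,0.0,0.0,0.0,1],[-0.0,-0.0,-40.0,0.0,0.0,0.0,1],[-0.1,-0.1,-40.0,0.0,0.0,0.0,1],[-0.0,-0.1,-40.0,0.0,0.0,0.0,1]]
11 [[0.1,42.7,4.8,-0.0001,0.0002,0.044,1],[2.0,42.6,4.9,-0.0002,0.0001,0.0441,1],[3.8,42.6,4.8,-0.0001,0.0002,0.044,1],[5.8,42.3,4.9,-0.0001,0.0002,0.044,1],[7.6,42.0,4.8,-0.0002,0.0002,0.044,1],[9.4,41.6,4.9,-0.0001,0.0001,0.0441,1],[11.2,41.2,4.9,-0.0001,0.0002,0.044,1],[13.1,40.7,4.9,-0.0002,0.0002,0.044,1],[14.8,40.0,4.8,-0.0001,0.0001,0.044,1],[16.5,39.3,4.9,-0.0001,0.0002,0.0441,1],[18.3,38.6,4.9,-0.0001,0.0002,0.044,1]]
```

apply_moves:
  targets:
    - [0, 0, -40, 0, 0, 0, 1]
    - [0, 0, -40, 0, 0, 0, 1]
    - [0, 0, -40, 0, 0, 0, 1]
    - [0, 0, -40, 0, 0, 0, 1]
    - [0.1, 42.7, 4.8, 0, 0, 0.044, 1]
    - [2, 42.6, 4.9, 0, 0, 0.044, 1]
    - [3.8, 42.6, 4.8, 0, 0, 0.044, 1]
    - [5.8, 42.3, 4.9, 0, 0, 0.044, 1]
    - [7.6, 42, 4.8, 0, 0, 0.044, 1]
    - [9.4, 41.6, 4.9, 0, 0, 0.044, 1]
    - [11.2, 41.2, 4.9, 0, 0, 0.044, 1]
    - [13.1, 40.7, 4.9, 0, 0, 0.044, 1]
    - [14.8, 40, 4.8, 0, 0, 0.044, 1]
    - [16.5, 39.3, 4.9, 0, 0, 0.044, 1]
    - [18.3, 38.6, 4.9, 0, 0, 0.044, 1]
    - [0, 0, 0, 0, 0, 0, 1]
    - [0, 0, 0, 0, 0, 0, 1]

```text
time: 6.58
tool_pos: [391.0, 116.5, 109.2]
tcp_rot: [-180.0, 0.0, 165.4]
ft_force: [-0.3, -0.1, -1.0]
finger_gap: 26.5
grip_force: 108.7
```

Run:
```python
from fit import *
p,q=cur(); print(p,q.as_euler('xyz',degrees=True),sensors.sense()["finger_gap"])
c=optics.get_calibration("wrist"); w=optics.snapshot("wrist")[:,:,::-1].copy();np.save("w3.npy",c["pose"])
t=optics.snapshot("top")[:,:,::-1].copy(); s=optics.snapshot("side")[:,:,::-1].copy()
for n,i in zip("wts",(w,t,s)): cv2.imwrite(f"pics/{n}3.png",i)
P=lambda n:proj(optics.get_calibration(n),np.r_[[p+q.apply([-128,0,-10])],[p]])
print(P("top"),P("side"))
# composite: wrist half + top/side crops
def crop(im,cx,cy,f,w=400,h=300): 
    x=int(cx-w/2/f);y=int(cy-h/2/f); print(x,y); return cv2.resize(im[y:y+h//f,x:x+w//f],(w,h),interpolation=cv2.INTER_CUBIC)
a=P("top")[0];b=P("side")[0]
bot=np.hstack([crop(t,*a,5),crop(s,*b,5)])
top=np.hstack([cv2.resize(w,(400,300),interpolation=cv2.INTER_AREA),crop(w,320,330,2)])
cv2.imwrite("pics/c3.png",np.vstack([top,bot]))
```

```text
[391.03467167 116.53084877 109.15164762] [-1.79977777e+02  1.31637997e-02  1.65399145e+02] 26.4556174560058
[[278.65689242 259.59198331]
 [263.3702682  320.25873556]] [[291.6410933  210.78835462]
 [238.90420076 218.06945113]]
238 229
251 180
220 255
```

View pics/c3.png

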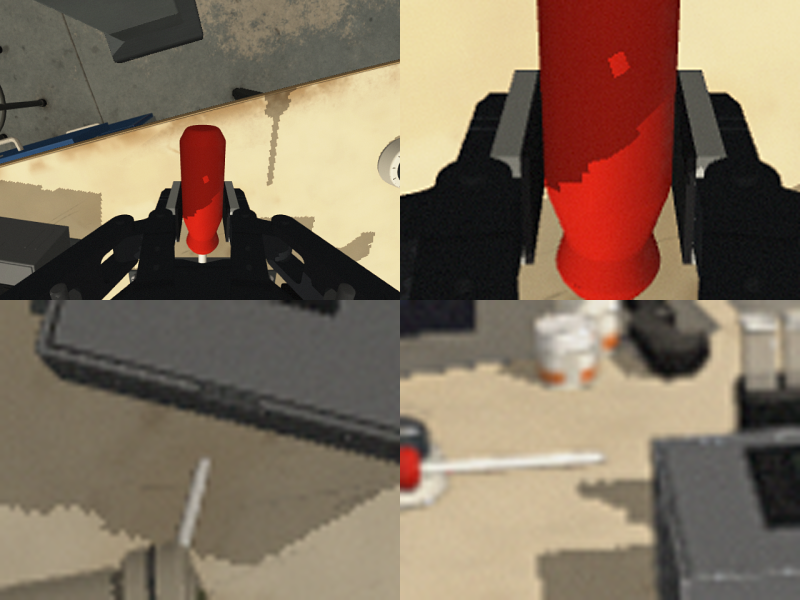

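Composite: the driver is held straight in line with the hand. The tip is at (279.0,260.6) in the top view and (291.2,211.0) in the side view, within a pixel of the prediction. The front-left rim corner in the top view is about (245.5,237.5), and the front-right rim corner in the side view is about (301.6,207.2). I compare those with the model to get tip and slot relative to each other.

Run:
```python
from fit import *
ct=optics.get_calibration("top");cs=optics.get_calibration("side")
M=model(603,60.5,-14.7);C=M[[0,60,120,180]] # RL,RR,FR,FL
print("top",proj(ct,C).round(1).tolist(),"slot",proj(ct,[[540.1,77,92]]).round(1));print("side",proj(cs,C).round(1).tolist())
ims={"t":(cv2.imread("pics/t3.png"),ct),"s":(cv2.imread("pics/s3.png"),cs)}
# side-only z/pose offset: shift of rim polyline in px (visible front-right, right edges)
for k in "ts":
    D=chamfer(ims[k][0]); best=[]
    X=np.vstack([M[60:180]] if k=="s" else [M[60:]])
    uv=proj(ims[k][1],X)
    for du in np.arange(-4,4.1,.25):
        for dv in np.arange(-4,4.1,.25):
            f=(uv+[du,dv]).astype(np.float32)
            best.append((np.minimum(cv2.remap(D,f[:,0],f[:,1],1).ravel(),4).mean().round(3),du,dv))
    print(k,sorted(best)[:6])
# tip: white pixels on shaft
for k,(x0,x1,y0,y1) in {"t":(262,300,250,285),"s":(255,300,200,222)}.items():
    im=ims[k][0][y0:y1,x0:x1]; m=(im.min(2)>150)
    ys,xs=np.where(m); print(k,len(xs),xs.min()+x0,xs.max()+x0,ys.min()+y0,ys.max()+y0)
    g=ims[k][0].min(2)
    print(g[204:216,282:296] if k=="s" else g[255:266,272:286])
p,q=cur();print(proj(cs,[p+q.apply([-a,0,-10]) for a in (80,100,128)]).round(2).tolist())
```

```text
top [[260.1, 181.4], [336.9, 200.1], [322.1, 258.8], [244.4, 239.5]] slot [[283.1 249.1]]
side [[349.4, 203.7], [361.3, 231.6], [305.9, 235.5], [300.1, 206.9]]
t [(np.float32(0.47), np.float64(0.0), np.float64(-0.25)), (np.float32(0.481), np.float64(0.0), np.float64(0.0)), (np.float32(0.487), np.float64(0.25), np.float64(-0.25)), (np.float32(0.493), np.float64(0.0), np.float64(-0.5)), (np.float32(0.494), np.float64(-0.25), np.float64(-0.25)), (np.float32(0.494), np.float64(0.25), np.float64(0.0))]
s [(np.float32(1.425), np.float64(3.0), np.float64(-1.25)), (np.float32(1.429), np.float64(3.25), np.float64(-1.0)), (np.float32(1.431), np.float64(3.0), np.float64(-1.0)), (np.float32(1.432), np.float64(3.25), np.float64(-1.25)), (np.float32(1.447), np.float64(3.25), np.float64(-0.75)), (np.float32(1.448), np.float64(3.0), np.float64(-1.5))]
t 20 275 278 262 277
[[ 85  85  85  87  86  86  86  84  88  86  85  86  89  88]
 [ 84  87  87  88  84  85  86  84  86  86  86  85  85  87]
 [ 88  87  87  85  85  84  84  85  84  84  88  85  86  85]
 [ 83  83  82  84  83  83  83  84  83  83  86  84  84 
[... 504 characters left out ...]
9 147 147 148 151 148 149 147 147 145 147 145 143 143]
 [154 147 149 149 148 146 149 147 146 145 146 145 145 146]
 [152 152 149 148 149 149 146 145 148 147 147 146 148 148]
 [147 151 149 148 149 146 146 146 146 146 148 150 148 151]
 [151 149 148 147 143 145 147 147 145 144 150 150 148 153]
 [179 180 183 175 169 172 180 177 175 158 150 149 152 153]
 [228 233 232 227 220 223 226 229 221 182 154 152 150 152]
 [205 201 189 183 177 175 176 170 153 138 144 150 153 155]
 [135 130 122 128 133 132 143 151 150 150 152 155 156 154]
 [151 149 150 149 152 151 151 154 153 154 159 154 157 158]
 [151 156 155 153 154 146 153 156 145 142 149 149 143 139]]
[[272.07, 212.15], [280.34, 211.62], [291.87, 210.87]]
```

apply_moves:
  targets:
    - [0, 0, 20, 0, 0, 0, 1]
    - [0, 0, 19.5, 0, 0, 0, 1]
    - [0, 0, 0, 0, 0, 0, 1]
    - [-8, 0, 0, 0, 0, 0, 1]
    - [-8, 0, 0, 0, 0, 0, 1]
    - [0, 0, 0, 0, 0, 0, 1]

```text
time: 7.48
tool_pos: [407.8, 112.5, 70.4]
tcp_rot: [180.0, 0.1, 165.3]
ft_force: [-0.2, 0.4, -0.7]
finger_gap: 26.8
grip_force: 108.7
```

```bash
cat > chk.py <<'E'
from fit import *
p,q=cur();s=sensors.sense()
cs=optics.get_calibration("side");im=optics.snapshot("side")[:,:,::-1]
tip=p+q.apply([-127,0,-10]);print("p",p.round(1),q.as_euler('xyz',degrees=True).round(2),"tip",tip.round(1),s["ft_force"].round(1),s["time"])
u=proj(cs,[tip,p+q.apply([-107,0,-10])]);print(u.round(1))
a,b=int(u[0][0]),int(u[0][1]);print(a,b);print(im.min(2)[b-6:b+7,a-11:a+6])
E
python3 chk.py
```

```text
p [407.8 112.5  70.4] [1.7997e+02 8.0000e-02 1.6529e+02] tip [530.6  80.3  80.6] [-0.2  0.4 -0.7] 7.475
[[298.9 224.7]
 [290.8 225.2]]
298 224
[[102  91  95  91  93  92  92  97  98  97  99  97  95 102  69  50  71]
 [130 113 116 116 101  95  95  94  93  96  94  98  99  98  76  60  80]
 [155 152 158 157 128 117 102  92  95  95  95  94  97  98  78  65  81]
 [154 156 155 155 156 153 133 120 117 100  92  94  93  99  81  67  73]
 [149 152 151 153 153 155 155 154 154 117  94  92  96  93  78  61  67]
 [148 147 147 147 152 148 149 153 158 130 106 102  96  95  78  54  60]
 [176 176 178 171 169 174 182 186 192 184 174 164 133 104  80  62  56]
 [226 231 231 222 219 223 222 229 227 226 218 208 176 136  94  57  46]
 [205 204 194 186 178 177 177 172 167 159 147 145 149 156 116  68  43]
 [133 133 134 135 135 147 155 157 154 153 152 154 159 156 124  74  48]
 [154 153 154 156 154 154 155 149 152 146 142 143 143 146 117  72  50]
 [147 143 143 146 143 147 143 120 126 115  99  99  97 100  91  64  52]
 [ 97  98  96  96  95  96 101  92  95  96  92  97  96  96  86  71  52]]
```

apply_moves:
  targets:
    - [0, 0, 0.7, 0, 0, 0, 1]
    - [-6, 0, 0, 0, 0, 0, 1]
    - [-6, 0, 0, 0, 0, 0, 1]
    - [-6, 0, 0, 0, 0, 0, 1]
    - [0, 0, 0, 0, 0, 0, 1]

```text
time: 8.15
tool_pos: [424.4, 108.0, 69.0]
tcp_rot: [180.0, 0.0, 165.3]
ft_force: [-0.3, -0.1, -0.6]
finger_gap: 26.4
grip_force: 108.7
```

apply_moves:
  targets:
    - [-6, 0, 0, 0, 0, 0, 1]
    - [-7, 0, 0, 0, 0, 0, 1]
    - [-7, 0, 0, 0, 0, 0, 1]
    - [-6, 0, 0, 0, 0, 0, 1]
    - [0, 0, 0, 0, 0, 0, 1]

```text
time: 8.78
tool_pos: [449.5, 101.4, 68.9]
tcp_rot: [180.0, 0.0, 165.3]
ft_force: [-0.3, -0.8, -0.5]
finger_gap: 26.6
grip_force: 108.7
```

Run:
```python
from plan import *
p,q=cur();print(p,sensors.sense()["ft_force"])
# rotate about fulcrum: shaft bottom at outer wall, z75; fulcrum point on shaft axis at slot
sl=np.array([540.1,77,75.0]); d=np.linalg.norm(sl[:2]-p[:2]);print("dist to slot",d, "depth",127-d)
f=q.inv().apply(sl-p); print("f tool",f)
ang=0
P,Q=p,q; out=[]
for a in (3,)*6:
    w=q.inv().apply(q.apply([0,1,0]))*0
    rv=R.from_rotvec([0,np.radians(a),0]) # about tool y, sign checked below
    Pn=P+Q.apply(f-rv.apply(f)); Qn=Q*rv
    out.append(np.round(Q.inv().apply(Pn-P),2).tolist()); P,Q=Pn,Qn
print(out[0],"tip z",(P+Q.apply([-127,0,-10])).round(1),"tcp",P.round(1),"butt",(P+Q.apply([51,0,-10])).round(1),Q.as_euler('xyz',degrees=True))
```

```text
[449.48852236 101.43857026  68.91580458] [-0.34987194 -0.83771144 -0.46273036]
dist to slot 93.84925996396348 depth 33.150740036036524
f tool [-93.84734342  -0.64463416  -6.079606  ]
[0.19, -0.0, -4.92] tip z [571.9  69.3  68.5] tcp [452.1 100.7  98.2] butt [408.2 112.3 123.5] [179.99867181 -17.99718938 165.30011102]
```

apply_moves:
  targets:
    - [-0.5, 0, 4.9, 0, -0.0524, 0, 1]
    - [-0.5, 0, 4.9, 0, -0.0524, 0, 1]
    - [-0.5, 0, 4.9, 0, -0.0524, 0, 1]
    - [0, 0, 0, 0, 0, 0, 1]
  force: 120

```text
time: 9.28
tool_pos: [449.0, 101.2, 52.9]
tcp_rot: [-179.9, 8.8, 165.4]
ft_force: [-4.9, 0.7, -3.3]
finger_gap: 26.3
grip_force: 119.4
```

apply_moves:
  targets:
    - [-0.5, 0, 4.9, 0, -0.0524, 0, 1]
    - [-0.5, 0, 4.9, 0, -0.0524, 0, 1]
    - [-0.5, 0, 4.9, 0, -0.0524, 0, 1]
    - [0, 0, 0, 0, 0, 0, 1]

```text
time: 9.78
tool_pos: [452.1, 99.9, 37.7]
tcp_rot: [-179.9, 17.6, 165.4]
ft_force: [-12.0, 2.4, -4.9]
finger_gap: 26.2
grip_force: 119.6
```

Run:
```python
from plan import *
p,q=cur();s=sensors.sense();print(p,s["ft_force"],s["wrist_torque"],"tip",p+q.apply([-127,0,-10]))
t=optics.snapshot("top")[:,:,::-1].copy(); s=optics.snapshot("side")[:,:,::-1].copy()
a=cv2.resize(t[170:290,210:370],None,fx=5,fy=5,interpolation=cv2.INTER_CUBIC)[:,:800]
b=cv2.resize(s[180:280,240:373],(400,300),interpolation=cv2.INTER_CUBIC)
cv2.imwrite("pics/c4.png",np.hstack([cv2.resize(a,(400,300)),b]))
```

```text
[452.07986752  99.85978217  37.70075638] [-12.03004199   2.37398595  -4.92832066] [ 0.64240187  2.28295879 -0.03687173] tip [566.29801884  70.05566515  85.60616858]
```

View pics/c4.png

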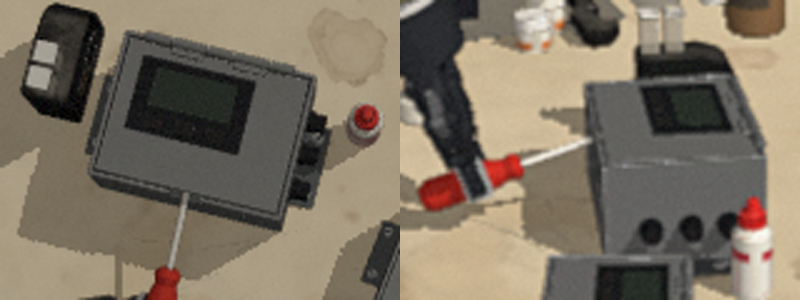

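The driver is in the slot, its red handle low, and the cover is just starting to rise (side view, around (600,100)). I keep levering.

apply_moves:
  targets:
    - [-0.3, 0, 4, 0, -0.0436, 0, 1]
    - [-0.3, 0, 4, 0, -0.0436, 0, 1]
    - [0, 0, 0, 0, 0, 0, 1]

```text
time: 10.25
tool_pos: [458.4, 99.1, 32.9]
tcp_rot: [-180.0, 22.9, 165.4]
ft_force: [-1.0, 0.1, -1.3]
finger_gap: 26.5
grip_force: 119.6
```

Run:
```python
from plan import *
p,q=cur();s=sensors.sense();print(p,s["ft_force"],s["wrist_torque"],"tip",p+q.apply([-127,0,-10]),"butt",p+q.apply([51,0,-10]))
```

```text
[458.43814573  99.08700132  32.92627564] [-1.02289298  0.11161572 -1.3217305 ] [ 0.00951783  0.45208609 -0.02721456] tip [567.84419309  70.50540666  91.5983239 ] butt [409.2245007  111.95360756  22.27415906]
```

Run:
```python
from plan import *
p,q=cur(); yaw=-14.65; e=np.array([np.cos(np.radians(yaw)),np.sin(np.radians(yaw)),0]); c0=np.array([603,60.5,0])
tipl=np.array([-127,0,-10.])
t0=p+q.apply(tipl); print("tip ctrl x",(t0-c0)@e, t0[2], "lat",(t0-c0)@[-e[1],e[0],0])
th=np.r_[np.linspace(.16,1.80,19)]; ph=np.interp(th,[0,.5,1.8],[22.9,20,8]); L=np.interp(th,[.1,.5,1.8],[97,90,85])
P,Q=p,q;out=[]
lat=(t0-c0)@[-e[1],e[0],0]
for a,f,l in zip(th,ph,L):
    x=63.5-l*np.cos(a)-11.5*np.sin(a); z=92.5+l*np.sin(a)-11.5*np.cos(a)
    q1=rot(165.35,-f); # check sign
    tip=c0+e*x+np.array([-e[1],e[0],0])*lat+[0,0,z]
    p1=tip-q1.apply(tipl)
    d=Q.inv().apply(p1-P).round(1); w=(Q.inv()*q1).as_rotvec().round(4); P=P+Q.apply(d);Q=Q*R.from_rotvec(w)
    out.append(d.tolist()+w.tolist()+[1]); print(round(a,2),tip.round(),P.round(),Q.as_euler('xyz',degrees=True).round(1))
print(str(out).replace(" ",""))
```

```text
tip ctrl x -36.54335539267168 91.59832390064298 lat 0.7887323037648422
0.16 [571.  70.  96.] [461.  98.  40.] [-180.    22.   165.3]
0.25 [573.  69. 105.] [463.  98.  49.] [-180.    21.4  165.3]
0.34 [576.  68. 113.] [465.  97.  58.] [-180.    20.9  165.3]
0.43 [580.  67. 120.] [468.  97.  67.] [-180.    20.4  165.3]
0.52 [584.  66. 128.] [471.  96.  75.] [-180.    19.8  165.3]
0.62 [587.  65. 135.] [474.  95.  84.] [-180.    18.9  165.3]
0.71 [592.  64. 142.] [478.  94.  93.] [-180.    18.1  165.3]
0.8 [597.  63. 148.] [482.  93. 101.] [-180.    17.2  165.3]
0.89 [602.  62. 154.] [487.  92. 109.] [-180.    16.4  165.3]
0.98 [608.  60. 159.] [492.  90. 116.] [-180.    15.6  165.3]
1.07 [614.  58. 164.] [498.  89. 122.] [-180.    14.7  165.3]
1.16 [621.  57. 168.] [504.  87. 128.] [-180.    13.9  165.3]
1.25 [628.  55. 172.] [510.  86. 133.] [-180.    13.   165.3]
1.34 [635.  53. 174.] [517.  84. 138.] [-180.    12.2  165.3]
1.44 [642.  51. 177.] [524.  82. 142.] [-180.    11.4  165.3]
1.53 [650.  49. 178.] [531.  80. 145.] [-180.    10.5  165.3]
1.62 [657.  47. 179.] [538.  78. 147.] [-180.     9.7  165.3]
1.71 [665.  45. 179.] [545.  76. 149.] [-180.     8.8  165.3]
1.8 [672.  43. 178.] [552.  75. 150.] [-180.     8.   165.3]
[[-4.9,0.0,-5.2,-0.0006,0.0166,0.0001,1],[-5.2,0.0,-8.1,-0.0,0.0092,-0.0,1],[-5.7,0.0,-7.5,-0.0,0.0092,-0.0,1],[-6.0,0.0,-6.9,-0.0,0.0092,-0.0,1],[-6.2,0.0,-6.7,-0.0,0.0107,-0.0,1],[-5.9,0.0,-7.4,-0.0,0.0147,-0.0,1],[-6.3,0.0,-6.9,-0.0,0.0147,-0.0,1],[-6.6,0.0,-6.4,-0.0,0.0147,-0.0,1],[-6.9,0.0,-5.9,-0.0,0.0146,-0.0,1],[-7.2,0.0,-5.2,-0.0,0.0147,-0.0,1],[-7.4,0.0,-4.7,-0.0,0.0147,-0.0,1],[-7.6,0.0,-4.2,-0.0,0.0147,-0.0,1],[-7.7,0.0,-3.5,-0.0,0.0146,-0.0,1],[-7.7,0.0,-2.9,-0.0,0.0147,-0.0,1],[-7.8,0.0,-2.3,-0.0,0.0147,-0.0,1],[-7.7,0.0,-1.7,-0.0,0.0147,-0.0,1],[-7.7,0.0,-1.1,-0.0,0.0147,-0.0,1],[-7.6,0.0,-0.5,-0.0,0.0146,-0.0,1],[-7.4,0.0,0.0,-0.0,0.0147,-0.0,1]]
```

apply_moves:
  targets:
    - [-4, 0, -6, 0, 0.0166, 0, 1]
    - [-5.2, 0, -8.1, 0, 0.0092, 0, 1]
    - [-5.7, 0, -7.5, 0, 0.0092, 0, 1]
    - [-6, 0, -6.9, 0, 0.0092, 0, 1]
    - [-6.2, 0, -6.7, 0, 0.0107, 0, 1]
    - [-5.9, 0, -7.4, 0, 0.0147, 0, 1]

```text
time: 11.0
tool_pos: [473.7, 95.2, 85.1]
tcp_rot: [180.0, 19.0, 165.3]
ft_force: [-1.5, 0.5, -2.9]
finger_gap: 26.3
grip_force: 119.6
```

apply_moves:
  targets:
    - [-6.3, 0, -6.9, 0, 0.0147, 0, 1]
    - [-6.6, 0, -6.4, 0, 0.0147, 0, 1]
    - [-6.9, 0, -5.9, 0, 0.0147, 0, 1]
    - [-7.2, 0, -5.2, 0, 0.0147, 0, 1]
    - [-7.4, 0, -4.7, 0, 0.0147, 0, 1]
    - [-7.6, 0, -4.2, 0, 0.0147, 0, 1]
    - [-7.7, 0, -3.5, 0, 0.0147, 0, 1]
    - [-7.7, 0, -2.9, 0, 0.0147, 0, 1]
    - [-7.8, 0, -2.3, 0, 0.0147, 0, 1]
    - [-7.7, 0, -1.7, 0, 0.0147, 0, 1]
    - [-7.7, 0, -1.1, 0, 0.0147, 0, 1]
    - [-7.6, 0, -0.5, 0, 0.0147, 0, 1]
    - [-7.4, 0, 0, 0, 0.0147, 0, 1]
    - [0, 0, 0, 0, 0, 0, 1]

```text
time: 12.75
tool_pos: [551.9, 74.5, 150.8]
tcp_rot: [-180.0, 8.1, 165.3]
ft_force: [-0.4, -1.1, -0.7]
finger_gap: 26.3
grip_force: 119.9
```

Run:
```python
from plan import *
t=optics.snapshot("top")[:,:,::-1].copy(); s=optics.snapshot("side")[:,:,::-1].copy()
cv2.imwrite("pics/c5.png",np.hstack([cv2.resize(t[160:310,200:400],(400,300)),cv2.resize(s[130:280,240:440],(400,300),interpolation=cv2.INTER_CUBIC)]))
```

```text
(no output)
```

View pics/c5.png

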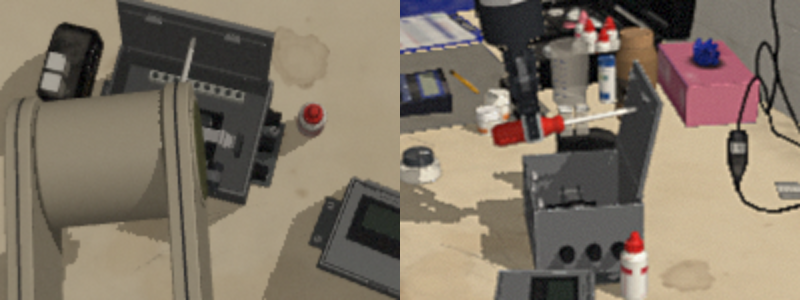

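The cover stands open and leans back past upright: in the side view, its edge runs from (620,200) up to (635,65) on the front side, with the tip touching at (632,110). I retreat and lay the driver back where it was.

Run:
```python
from plan import *
p,q=cur()
p,q=rows(p,q,np.array([445,102,200]),rot(165.35,0),1,5)
p,q=rows(p,q,np.array([499,-341,100]),rot(193,0),1,11)
p,q=rows(p,q,np.array([499,-341,8]),rot(193,0),1,5)
```

```text
5 [[20.3,-0.1,-12.9,-0.0001,0.0281,-0.0001,1],[20.7,-0.1,-12.3,-0.0,0.0281,-0.0002,1],[20.9,-0.1,-11.7,-0.0001,0.0281,-0.0001,1],[21.4,-0.1,-11.1,-0.0,0.0281,-0.0002,1],[21.6,-0.1,-10.5,-0.0001,0.0281,-0.0001,1]]
11 [[-14.9,-37.7,9.1,0.0,-0.0,-0.0439,1],[-13.3,-38.4,9.1,0.0,-0.0,-0.0438,1],[-11.6,-38.8,9.1,0.0,-0.0,-0.0439,1],[-9.8,-39.4,9.0,0.0,-0.0,-0.0439,1],[-8.2,-39.8,9.1,0.0,-0.0,-0.0439,1],[-6.3,-40.0,9.1,0.0,-0.0,-0.0438,1],[-4.6,-40.3,9.1,0.0,-0.0,-0.0439,1],[-2.9,-40.5,9.1,0.0,-0.0,-0.0439,1],[-1.0,-40.6,9.1,0.0,-0.0,-0.0438,1],[0.7,-40.5,9.1,0.0,-0.0,-0.0439,1],[2.5,-40.5,9.0,0.0,-0.0,-0.0439,1]]
5 [[-0.0,-0.0,18.4,0.0,-0.0,0.0,1],[-0.0,-0.0,18.4,0.0,-0.0,0.0,1],[-0.0,-0.0,18.4,0.0,-0.0,0.0,1],[-0.0,-0.0,18.4,0.0,-0.0,0.0,1],[-0.0,-0.0,18.4,0.0,-0.0,0.0,1]]
```

apply_moves:
  targets:
    - [20.3, 0, -12.9, 0, 0.0281, 0, 1]
    - [20.7, 0, -12.3, 0, 0.0281, 0, 1]
    - [20.9, 0, -11.7, 0, 0.0281, 0, 1]
    - [21.4, 0, -11.1, 0, 0.0281, 0, 1]
    - [21.6, 0, -10.5, 0, 0.0281, 0, 1]
    - [-14.9, -37.7, 9.1, 0, 0, -0.0439, 1]
    - [-13.3, -38.4, 9.1, 0, 0, -0.0438, 1]
    - [-11.6, -38.8, 9.1, 0, 0, -0.0439, 1]
    - [-9.8, -39.4, 9, 0, 0, -0.0439, 1]
    - [-8.2, -39.8, 9.1, 0, 0, -0.0439, 1]
    - [-6.3, -40, 9.1, 0, 0, -0.0438, 1]
    - [-4.6, -40.3, 9.1, 0, 0, -0.0439, 1]
    - [-2.9, -40.5, 9.1, 0, 0, -0.0439, 1]
    - [-1, -40.6, 9.1, 0, 0, -0.0438, 1]
    - [0.7, -40.5, 9.1, 0, 0, -0.0439, 1]
    - [2.5, -40.5, 9, 0, 0, -0.0439, 1]
    - [0, 0, 40, 0, 0, 0, 1]
    - [0, 0, 30, 0, 0, 0, 1]
    - [0, 0, 10, 0, 0, 0, 1]
    - [0, 0, 0, 0, 0, 0, 1]

```text
time: 15.35
tool_pos: [498.7, -340.0, 20.2]
tcp_rot: [180.0, -0.0, -167.0]
ft_force: [-0.3, 0.9, 0.1]
finger_gap: 26.3
grip_force: 119.8
```

Run:
```python
from plan import *
p,q=cur();print(p,q.as_euler('xyz',degrees=True))
cs=optics.get_calibration("side");s=optics.snapshot("side")[:,:,::-1].copy();cv2.imwrite("pics/s6.png",s)
u=proj(cs,[p+q.apply([-a,0,-10]) for a in (127,100,70)]);print(u)
hsv=cv2.cvtColor(s,cv2.COLOR_BGR2GRAY)
for x in range(int(u[2][0]),int(u[0][0])+6,4):
    y=int(np.interp(x,u[::-1,0],u[::-1,1])); print(x,y,s.min(2)[y-5:y+8,x])
```

```text
[ 498.72629465 -339.95905719   20.2021566 ] [ 1.79967053e+02 -1.73853278e-02 -1.67011286e+02]
[[410.91678439 318.45061659]
 [400.49498861 323.30080501]
 [388.57874119 328.84485157]]
388 328 [145 153 158 157 166 207 232 206 133 118 154 159 158]
392 327 [153 157 152 157 192 231 212 140 117 154 156 156 156]
396 325 [154 153 152 150 175 229 219 150 112 151 155 154 154]
400 323 [152 153 151 150 180 225 229 189 150 153 152 153 154]
404 321 [155 155 150 145 168 220 228 192 152 153 152 157 154]
408 319 [152 150 152 149 168 214 232 202 154 153 156 153 156]
412 318 [151 154 150 152 153 159 157 152 152 154 155 153 155]
```

apply_moves:
  targets:
    - [0, 0, 8, 0, 0, 0, 1]
    - [0, 0, 5, 0, 0, 0, 1]
    - [0, 0, 2, 0, 0, 0, 1]
    - [0, 0, 0, 0, 0, 0, 1]

```text
time: 15.9
tool_pos: [498.9, -340.3, 5.3]
tcp_rot: [180.0, 0.0, -167.0]
ft_force: [0.1, -0.0, -1.4]
finger_gap: 26.3
grip_force: 119.8
```

apply_moves:
  targets:
    - [0, 0, 1, 0, 0, 0, 1]
    - [0, 0, 0, 0, 0, 0, 0.5]
    - [0, 0, 0, 0, 0, 0, 0]
    - [0, 0, 0, 0, 0, 0, 0]
    - [0, 0, 0, 0, 0, 0, 0]
    - [0, 0, -20, 0, 0, 0, 0]
    - [0, 0, -40, 0, 0, 0, 0]
    - [0, 0, -50, 0, 0, 0, 0]
    - [0, 0, -50, 0, 0, 0, 0]
    - [0, 0, -40, 0, 0, 0, 0]
    - [0, 0, 0, 0, 0, 0, 0]
  force: 40

```text
time: 17.27
tool_pos: [501.2, -342.2, 211.5]
tcp_rot: [-179.5, 0.4, -167.0]
ft_force: [0.4, -0.8, -0.3]
finger_gap: 85.3
grip_force: 0.0
```

Run:
```python
from plan import *
p,q=cur();print(p)
p,q=rows(p,q,np.array([480,75,290]),rot(165.3,0),1,12)
for yaw in (165.3,75.3): print(603+65*0)
# pad target
a=np.radians(-14.65);e=np.array([np.cos(a),np.sin(a)]);n=np.array([-e[1],e[0]])
print("pad",np.array([603,60.5])-5*e-12*n)
```

```text
[ 501.20391582 -342.18454803  211.53024469]
12 [[-6.1,34.2,-6.8,-0.0005,0.0007,0.0402,1],[-4.8,34.5,-6.7,-0.0006,0.0007,0.0403,1],[-3.3,34.6,-6.8,-0.0005,0.0007,0.0402,1],[-2.0,34.7,-6.7,-0.0006,0.0007,0.0403,1],[-0.5,34.8,-6.7,-0.0005,0.0007,0.0402,1],[0.9,34.7,-6.7,-0.0005,0.0007,0.0403,1],[2.2,34.7,-6.7,-0.0006,0.0007,0.0402,1],[3.7,34.6,-6.7,-0.0005,0.0007,0.0403,1],[5.0,34.5,-6.6,-0.0005,0.0008,0.0402,1],[6.5,34.2,-6.6,-0.0006,0.0007,0.0403,1],[7.8,33.9,-6.6,-0.0005,0.0007,0.0402,1],[9.2,33.5,-6.6,-0.0006,0.0007,0.0403,1]]
603
603
pad [595.12759088  50.15470278]
```

apply_moves:
  targets:
    - [-6, 34.2, -7, 0, 0, 0.0402, 1]
    - [-4.8, 34.5, -7, 0, 0, 0.0403, 1]
    - [-3.3, 34.6, -7, 0, 0, 0.0402, 1]
    - [-2, 34.7, -7, 0, 0, 0.0403, 1]
    - [-0.5, 34.8, -7, 0, 0, 0.0402, 1]
    - [0.9, 34.7, -7, 0, 0, 0.0403, 1]
    - [2.2, 34.7, -7, 0, 0, 0.0402, 1]
    - [3.7, 34.6, -7, 0, 0, 0.0403, 1]
    - [5, 34.5, -7, 0, 0, 0.0402, 1]
    - [6.5, 34.2, -7, 0, 0, 0.0403, 1]
    - [7.8, 33.9, -7, 0, 0, 0.0402, 1]
    - [9.2, 33.5, -7, 0, 0, 0.0403, 1]
    - [0, 0, 0, 0, 0, 0, 1]
    - [0, 0, 0, 0, 0, 0, 1]

```text
time: 19.02
tool_pos: [477.7, 76.1, 288.2]
tcp_rot: [-180.0, 0.0, 165.4]
ft_force: [-0.3, -0.0, 0.4]
finger_gap: 0.2
grip_force: 0.0
```

Run:
```python
from plan import *
p,q=cur();c=optics.get_calibration("wrist");print(p)
w=optics.snapshot("wrist")[:,:,::-1].copy();s=optics.snapshot("side")[:,:,::-1]
np.save("w7.npy",c["pose"]); cv2.imwrite("pics/w7.png",w)
a=np.radians(-14.65);M=np.array([[np.cos(a),-np.sin(a),0],[np.sin(a),np.cos(a),0],[0,0,1]])
u=proj(c,np.array([[-5,-12,50.5],[-5,-10,62],[-65,-85,92],[65,85,92]])@M.T+[603,60.5,0]);print(u.round(1).tolist())
cx,cy=u[1];x0=int(min(max(cx-133,0),640-267));y0=int(min(max(cy-100,0),280));print(x0,y0)
A=cv2.resize(w[y0:y0+200,x0:x0+267],(400*3//2,450),interpolation=cv2.INTER_CUBIC)
B=cv2.resize(s[290:400,300:440],(200,157)); C=cv2.resize(s[130:280,240:440],(200,150))
cv2.imwrite("pics/c7.png",np.hstack([A,np.vstack([B,C,np.zeros((143,200,3),np.uint8)])]))
```

```text
[477.66813452  76.11615249 288.23735425]
[[328.3, 303.1], [330.2, 307.8], [257.3, 269.1], [413.9, 375.3]]
197 207
```

View pics/c7.png

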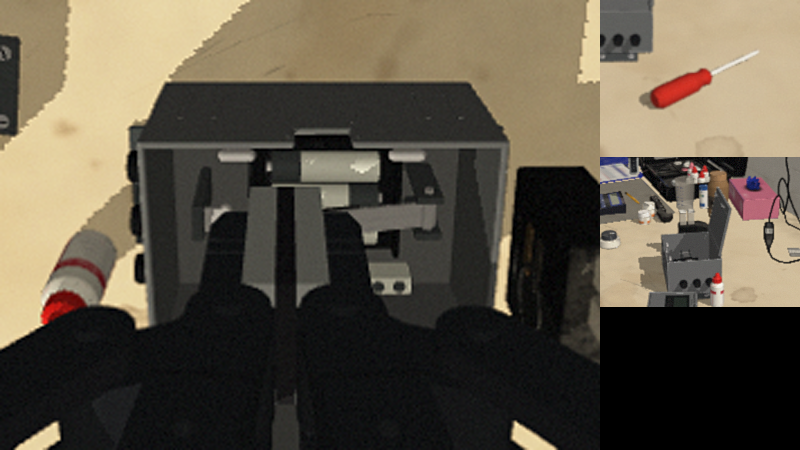

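The wrist crop shows the open housing. The strap runs from its pivot at about (430,215) to the catch at about (215,215), with the pad under the shut fingers near (290,215). The driver lies flat on the bench, and the cover is still open.

Run:
```python
from plan import *
p,q=cur();q=rot(165.35)
rows(p,q,np.array([595.1,50.2,288]),q,1,4)
```

```text
4 [[-30.0,1.3,0.0,0.0,0.0,0.0,1],[-30.0,1.3,0.0,0.0,0.0,0.0,1],[-30.0,1.3,0.0,0.0,0.0,0.0,1],[-29.9,1.2,0.0,0.0,0.0,0.0,1]]
```

apply_moves:
  targets:
    - [-30, 1.3, 0, 0, 0, 0, 1]
    - [-30, 1.3, 0, 0, 0, 0, 1]
    - [-30, 1.3, 0, 0, 0, 0, 1]
    - [-30, 1.2, 0, 0, 0, 0, 1]
    - [0, 0, 50, 0, 0, 0, 1]
    - [0, 0, 50, 0, 0, 0, 1]
    - [0, 0, 50, 0, 0, 0, 1]
    - [0, 0, 40, 0, 0, 0, 1]
    - [0, 0, 16, 0, 0, 0, 1]
    - [0, 0, 0, 0, 0, 0, 1]
    - [0, 0, 0, 0, 0, 0, 1]

```text
time: 20.5
tool_pos: [597.0, 50.6, 84.8]
tcp_rot: [180.0, 0.2, 165.3]
ft_force: [0.4, -1.0, 0.4]
finger_gap: -0.2
grip_force: 0.0
```

apply_moves:
  targets:
    - [0, 0, 6, 0, 0, 0, 1]
    - [0, 0, 6, 0, 0, 0, 1]
    - [0, 0, 6, 0, 0, 0, 1]
    - [0, 0, 6, 0, 0, 0, 1]
    - [0, 0, 4, 0, 0, 0, 1]
    - [0, 0, 0, 0, 0, 0, 1]

```text
time: 21.25
tool_pos: [595.0, 50.9, 53.8]
tcp_rot: [-180.0, -0.0, 165.3]
ft_force: [-0.5, 0.1, 0.2]
finger_gap: -0.4
grip_force: 0.0
```

apply_moves:
  targets:
    - [0, 0, 1.5, 0, 0, 0, 1]
    - [0, 0, 1.5, 0, 0, 0, 1]
    - [0, 0, 0, 0, 0, 0, 1]

```text
time: 21.62
tool_pos: [595.2, 50.9, 51.2]
tcp_rot: [-180.0, 0.0, 165.3]
ft_force: [0.4, 0.2, -0.0]
finger_gap: 0.1
grip_force: 0.0
```

apply_moves:
  targets:
    - [0, 0, 1.5, 0, 0, 0, 1]
    - [0, 0, 1, 0, 0, 0, 1]
    - [0, 0, 0, 0, 0, 0, 1]

```text
time: 22.0
tool_pos: [595.8, 50.9, 50.4]
tcp_rot: [180.0, 0.1, 165.3]
ft_force: [-4.5, -0.5, 10.3]
finger_gap: 0.2
grip_force: 5.4
```

apply_moves:
  targets:
    - [0, 0, 0.8, 0, 0, 0, 1]
    - [0, 0, 0, 0, 0, 0, 1]
    - [0, 0, -10, 0, 0, 0, 1]
    - [0, 0, -40, 0, 0, 0, 1]
    - [0, 0, -50, 0, 0, 0, 1]
    - [0, 0, -50, 0, 0, 0, 1]
    - [0, 0, -50, 0, 0, 0, 1]
    - [50, 0, -30, 0, 0, 0, 1]
    - [60, 0, 0, 0, 0, 0, 1]
    - [60, 0, 0, 0, 0, 0, 1]
    - [0, 0, 0, 0, 0, 0, 0]
    - [0, 0, 0, 0, 0, 0, 0]
    - [0, 0, 0, 0, 0, 0, 0]
    - [0, 0, 0, 0, 0, 0, 0]
    - [0, 0, 0, 0, 0, 0, 0]

```text
time: 23.88
tool_pos: [431.3, 93.9, 277.8]
tcp_rot: [-180.0, -0.0, 165.3]
ft_force: [0.3, 0.2, -1.1]
finger_gap: 85.2
grip_force: 0.0
```

Run:
```python
from plan import *
p,q=cur();c=optics.get_calibration("wrist");w=optics.snapshot("wrist")[:,:,::-1].copy();s=optics.snapshot("side")[:,:,::-1];t=optics.snapshot("top")[:,:,::-1]
a=np.radians(-14.65);M=np.array([[np.cos(a),-np.sin(a),0],[np.sin(a),np.cos(a),0],[0,0,1]])
u=proj(c,np.array([[-5,-12,50.5],[-5,-10,64],[-5,58,50],[-5,-46,50],[65,-85,92],[-65,-85,92]])@M.T+[603,60.5,0])
cx,cy=u[0];x0=int(min(max(cx-100,0),440));y0=int(min(max(cy-75,0),330));print(((u-[x0,y0])*2.5).round().tolist())
A=cv2.resize(w[y0:y0+150,x0:x0+200],(500,375),interpolation=cv2.INTER_CUBIC)
B=cv2.resize(s[140:340,250:450],(300,300),interpolation=cv2.INTER_CUBIC)
B=np.vstack([B,np.zeros((75,300,3),np.uint8)])
cv2.imwrite("pics/c8.png",np.hstack([A,B]))
```

```text
[[252.0, 189.0], [256.0, 205.0], [398.0, 187.0], [181.0, 188.0], [94.0, 370.0], [75.0, 121.0]]
```

View pics/c8.png

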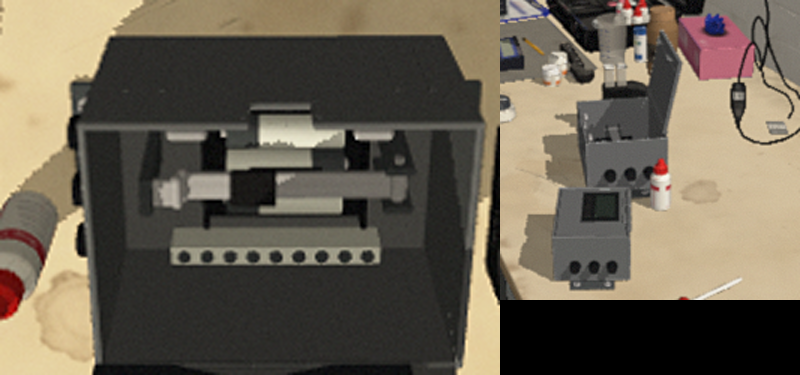

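The strap is level with its pad at (253,187). Home predicts (252,189) and raised predicts (256,205), so it is snapped in. Before handing in, I check the cover angle against its visible corners in the side crop (top (665,33), right (681,68)).

Run:
```python
from plan import *
cs=optics.get_calibration("side");a=np.radians(-14.65);M=np.array([[np.cos(a),-np.sin(a),0],[np.sin(a),np.cos(a),0],[0,0,1]])
for th in (1.5,1.6,1.7,1.8,1.9):
    f=lambda L,h:(63.5-L*np.cos(th)-h*np.sin(th),92.5+L*np.sin(th)-h*np.cos(th))
    X=[[f(123,h)[0],y,f(123,h)[1]] for h,y in ((8.5,79.5),(8.5,-79.5),(1.5,-79.5))]
    print(th,((proj(cs,np.array(X)@M.T+[603,60.5,0])-[250,140])*1.5+[500,0]).round().tolist())
```

```text
1.5 [[639.0, 30.0], [655.0, 63.0], [660.0, 62.0]]
1.6 [[646.0, 29.0], [663.0, 62.0], [668.0, 62.0]]
1.7 [[653.0, 29.0], [671.0, 61.0], [676.0, 62.0]]
1.8 [[661.0, 29.0], [679.0, 62.0], [684.0, 62.0]]
1.9 [[668.0, 30.0], [687.0, 63.0], [691.0, 64.0]]
```

The corners match about 1.8 rad, so the cover is well past upright.

```bash
python3 -c "
from bench import r
print(r.hand_in())"
```

```text
the job is handed in; nothing more can be done
None
```

The job is handed in at about 24 s on the robot's clock: the cover was levered open and stands at about 1.8 rad, the keeper strap is snapped home, and the screwdriver lies flat on the bench; nothing touched the timer, comparator or bottle that I could see, but the hand-in returned no verdict.

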